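# Find the dragging spindle bearing and set it on the locating plate

## Robot

A 6-joint arm with a two-finger parallel gripper is mounted at the origin on the work surface. World frame = base frame: x ahead of the robot, y to its left, z up, the work surface at z = 0. Lengths are in mm, angles in rad, forces in N, time in s.
With the tool pointing down it reaches from about 300 to 875 mm from the base axis. Payload 4.2 kg.
Tool frame: the origin (TCP) lies on the mounting face of the last link; the fingertips stand tip_extent ahead of it and the grasp point (between the pads) lies 155 mm ahead of it (tip_extent is the distance from the TCP to the fingertips, in mm); z points along the fingers, y is the line along which they close (so a half turn about z gives the same grasp; the last joint's range is limited). The gripper opens to 85 mm and grips with 20 to 120 N. Pads are 22 mm wide; open, the fingers measure 114 mm over their backs; the gripper's body (76 mm by 85 mm) begins 54 mm behind the grasp point. The pads swing forward as they close: fully open they stand 13 mm farther back than shut.
Start: joints at [1.204, 0.32, 1.565, -0, 1.257, -0.02], TCP at [195.433, 540.767, 404.738] pointing down, gripper open.
Joint ranges: [-3.11, 3.11], [-0.84, 2.01], [0.21, 2.61], [-1.34, 4.49], [0.05, 2.63], [-2.56, 2.56]. Speed limits (rad/s): [2.57, 2.57, 3.14, 3.14, 3.14, 3.14].

## Interface

Orientations are given as a rotation vector (axis times angle).
In Python, from workcell import get_state, get_image, get_calibration, job_done, tip_extent gives the robot as it stands.
- The arm moves only by the tool drive_tool, never from a script. Its argument "targets" is a list of rows, each a list of 3 entries, a list of its own where there are three numbers: the turn, a rotation vector about the tool's x, y, z in degrees, then the shift along the tool's x, y, z in mm, then the closure, from -1 (fully open) to 1 (shut). In form: [[[wx, wy, wz], [dx, dy, dz], jaw], ...]. A call has 1 to 20 rows; each row shifts and turns the commanded pose from where the row before left it, along the tool's axes as they then stand; what a row does not reach is not made up. A row lasts 1/10 s, in which the tool goes at most 50 mm and 8.59 degrees, less where a joint would pass 70% of its speed; a pose out of reach is approached as far as the arm can. A call with a gripper value outside its range is refused whole. The fingers move at their own pace and stop on an object; "grip_force" is the grip in N (left out, the last holds). Time passes only in rows, so rows that do not move let the fingers close. It gives the time, the measured TCP pose, the force, the opening and the grip force at its end, in the units of the state.
- get_state(): the state, without advancing time (a new reading comes with each control period).
- get_image(name): name is "scene" or "top"; returns (picture, depth): 480x640x3 uint8, blue, green, red; 480x640 float32, mm along the optical axis (not along the pixel's ray), 0 where there is no reading.
- get_calibration(name): a dict with "K" (3x3 intrinsics, pixels), "k1" (the pictures are not rectified: a ray, as slopes to the right and down, at radius r is drawn at 1 + k1 r^2 times it, then the intrinsics apply), "camera_from_world" (4x4, takes a point from world to camera coordinates). Camera axes: x right, y up, looking along -z (the intrinsics and any distortion apply to the point x, -y, -z); pixel columns grow to the right and rows downward; lengths in mm; the calibration is good to about 2 mm. A picture is of the moment at which its call begins. get_calibration takes no time and is no camera call.
- job_done(): hands the job in; it is judged then, once.
The state is a dict: "clock": time; "joints": joint angles; "dq": joint speeds; "joint_torque": joint torques, N m; "tool_pos": TCP position; "tool_rot": TCP orientation; "force": force on the tool from outside, world axes, zero at the start; "ft_torque": the same for the moment, N m; "width": finger opening in mm; "grasp_force": force on a finger pad.
Only numpy, scipy, OpenCV 4.12 (cv2) and the standard library are available. Lean on these libraries where they do the work, as an engineer would, in place of code of your own. Each camera call takes 0.05 s, during which the arm holds its last target. There are 200 camera calls.

## Task

Spin the spindle of each of the three bearing blocks in the sloping rack by hand, at least a quarter turn on from where it stands (do not turn it back), and feel which one drags. Take the dragging block to the steel locating plate, set it down gently, flat on the plate and housing square, and slide it fully home against both stops. Leave the two good blocks in their nests, and do not disturb the weight, dish or jar.

Things in the scene. Friction and masses are not known exactly. Their poses are not given: they have to be found in the camera images.
- block_1: bearing block: square steel housing 46 x 46 mm, 34 mm tall, about 0.6 kg, with a steel spindle plate (40 mm across, top 42.5 mm above the underside) turning on top and a dark drive pin standing on that (see the joint). The three look alike; which nest holds which varies. Origin at the centre of the underside; z = spindle axis, out of the top; in the rack x points down the slope, away from the robot, y along the row
- block_2: bearing block: square steel housing 46 x 46 mm, 34 mm tall, about 0.6 kg, with a steel spindle plate (40 mm across, top 42.5 mm above the underside) turning on top and a dark drive pin standing on that (see the joint). The three look alike; which nest holds which varies. Origin at the centre of the underside; z = spindle axis, out of the top; in the rack x points down the slope, away from the robot, y along the row
- block_3: bearing block: square steel housing 46 x 46 mm, 34 mm tall, about 0.6 kg, with a steel spindle plate (40 mm across, top 42.5 mm above the underside) turning on top and a dark drive pin standing on that (see the joint). The three look alike; which nest holds which varies. Origin at the centre of the underside; z = spindle axis, out of the top; in the rack x points down the slope, away from the robot, y along the row
- spindle_1 (a joint): spindle of block_1, rad about the block's z, endless; starts within 0.2 of 0 = drive pin on the block's +x side. Pin 8 mm thick, 14 mm tall (top 56.5 mm above the underside), centre 15.5 mm from the axis. One spindle of the three drags: it needs 1.3 N at the pin and stops at once when let go; the others turn with almost no force and coast for a second or so after a push
- spindle_2 (a joint): spindle of block_2, rad about the block's z, endless; starts within 0.2 of 0 = drive pin on the block's +x side. Pin 8 mm thick, 14 mm tall (top 56.5 mm above the underside), centre 15.5 mm from the axis. One spindle of the three drags: it needs 1.3 N at the pin and stops at once when let go; the others turn with almost no force and coast for a second or so after a push
- spindle_3 (a joint): spindle of block_3, rad about the block's z, endless; starts within 0.2 of 0 = drive pin on the block's +x side. Pin 8 mm thick, 14 mm tall (top 56.5 mm above the underside), centre 15.5 mm from the axis. One spindle of the three drags: it needs 1.3 N at the pin and stops at once when let go; the others turn with almost no force and coast for a second or so after a push
- rack: sloping wooden rack, 276 mm wide (y), three square nests at y = -90, 0, +90 mm. Deck slopes 25 degrees, low edge at +x (far from the robot), so the blocks lean 25 degrees away from the robot. Nest 48 x 48 mm, rims 8 mm high on all sides (side rims 6 mm thick): a block's upper 26 mm stand clear. Origin on the table; the middle nest's floor centre is 46 mm above it. Fixed
- plate: steel locating plate 130 mm (x) by 150 mm (y), 12 mm thick, with two stop bars 15 mm wide rising 9 mm above its top: one along its far (+x) edge, inner face at x = +50 mm, one along its left (+y) edge, inner face at y = +60 mm. Origin under its centre. Fixed
- home (a point): on the plate's top face: where the centre of a block's underside lies when the block is flat on the plate and touches both stops (plate x = 27 mm, y = 37 mm, z = 12 mm). Axes as the plate: +x towards the far stop, +y towards the left stop, z up
- weight: small brass knobbed weight, 26 mm across, 36 mm tall, standing on the locating plate near its front right corner; a bystander, origin at the centre of its underside
- dish: white plaster bowl 100 mm across, 30 mm tall, beyond the rack and plate; bystander, origin under its centre
- jar: glass jar 60 mm across, 70 mm tall with a steel cap, on the left; bystander, origin under its centre
Mind the look-alikes: they are no part of the job. What is shaped like the block_3 but brown or red is not meant.

How it is judged (in metres and radians):
On the way:
1. all three spindles have been turned on from their start (each past 0.9 rad either way) ((value of joint spindle_1 above 0.9 rad or value of joint spindle_1 below -0.9 rad) and (value of joint spindle_2 above 0.9 rad or value of joint spindle_2 below -0.9 rad) and (value of joint spindle_3 above 0.9 rad or value of joint spindle_3 below -0.9 rad)), for 0.1 s.
At the end, for the whole second after the job is handed in: The dragging block stands at rest on the plate, flat (within 1.5 mm and 2 degrees), square to the stops within 2 degrees (any of the four ways round) and touching both within 2 mm; the two good blocks are still in the nests in which they started (within 6 mm, lying flat) (x of block_2 in the frame of home between -0.002 and 0.002 m and y of block_2 in the frame of home between -0.002 and 0.002 m and z of block_2 in the frame of home between -0.0015 and 0.0015 m and angle between block_2's own z axis and vertical below 0.035 rad and (angle between the x axis of block_2 and the x axis of home, either way round below 0.035 rad or angle between the x axis of block_2 and the y axis of home, either way round below 0.035 rad) and linear speed of block_2 below 0.01 m/s and distance of each of block_1, block_3 from where it was at the start of the episode below 0.006 m and angle between the z axis of block_1 and the z axis of rack, either way round between 0.35 and 0.52 rad and angle between the z axis of block_3 and the z axis of rack, either way round between 0.35 and 0.52 rad).
It fails at once if the weight was pushed more than 20 mm (distance of weight from where it was at the start of the episode above 0.02 m).
It fails at once if the dish was pushed more than 20 mm (distance of dish from where it was at the start of the episode above 0.02 m).
It fails at once if the jar was pushed more than 20 mm (distance of jar from where it was at the start of the episode above 0.02 m).
It fails at once if a block was slammed onto the plate (over 150 N) (contact force between any of block_1, block_2, block_3 and plate above 150 N).
It also fails if it takes over 64 s, if anything falls off the work surface, if the arm or the gripper's body presses on something with over 40 N, if the wrist force passes 120 N, or if a joint passes its speed limit or range.

## Working session

There is one attempt and no reset: what is moved stays moved. The work goes in short steps, Python scripts to look and compute and a tool call to move; the robot and the scene stay as the last step left them, time stands still between calls to the robot, and variables do not carry over. Pictures are saved under pics/ and viewed, at most 10 in all, crops included, and the job is handed in when it is done.

Besides the shell and the picture viewer there is one more tool, called as name(argument=value, ...) on one line, values as JSON. drive_tool: Moves the arm, as the interface text tells. Its arguments: {"type":"object","properties":{"targets":{"type":"array","items":{"type":"array"}},"grip_force":{"type":"number"}},"required":["targets"]}

```bash
mkdir -p pics; ls; cat > h.py <<'E'
import numpy as np, cv2
from scipy.spatial.transform import Rotation as R
from workcell import *
def cloud(name,depth):
    c=get_calibration(name);K=np.array(c["K"],float);k1=c["k1"];T=np.linalg.inv(np.array(c["camera_from_world"],float))
    v,u=np.mgrid[0:480,0:640].astype(np.float64)
    p=np.stack([u.ravel(),v.ravel()],1)[:,None]
    n=cv2.undistortPoints(p,K,np.array([k1,0,0,0.])).reshape(480,640,2)
    X=np.stack([n[...,0]*depth,-n[...,1]*depth,-depth],-1)
    W=X@T[:3,:3].T+T[:3,3]; W[depth<=0]=np.nan
    return W
E
python3 - <<'E'
from h import *
s=get_state();print(s, tip_extent if not callable(tip_extent) else tip_extent())
for n in("scene","top"):
    im,d=get_image(n);cv2.imwrite(f"pics/{n}0.png",im);np.save(f"{n}0.npy",d);c=get_calibration(n);print(c)
E
```

```text
pics
{'clock': 0.0, 'joints': array([ 1.20401957e+00,  3.20296820e-01,  1.56568561e+00,  3.76867517e-05,
        1.25737587e+00, -1.99909699e-02]), 'dq': array([-0.00025904,  0.0008098 ,  0.00170037, -0.00041694, -0.00014106,
        0.00092808]), 'joint_torque': array([-1.92246785e-03, -4.15508544e+01, -2.34165949e+01, -2.01913540e-04,
        8.02810042e-03, -9.75741557e-06]), 'tool_pos': array([195.35861765, 540.61787322, 403.87659802]), 'tool_rot': array([-5.41957600e-01, -3.09411152e+00,  2.71063021e-03]), 'force': array([ 0.37296908, -0.30699458, -0.76907848]), 'ft_torque': array([-0.0029085 ,  0.00083335, -0.01367949]), 'grasp_force': 0.0, 'width': 85.31023118757365} 173.4
{'K': array([[562.74957248,   0.        , 326.38971278],
       [  0.        , 562.74957248, 247.39506592],
       [  0.        ,   0.        ,   1.        ]]), 'k1': -0.038215816794985674, 'camera_from_world': array([[-8.15178597e-01,  5.78949377e-01,  1.73629996e-02,
         4.41838301e+02],
       [-4.30497365e-01, -6.25663952e-01,  6.50551027e-01,
         2.93234677e+02],
       [ 3.87499515e-01,  5.22840548e-01,  7.59264044e-01,
        -1.39754680e+03],
       [ 0.00000000e+00,  0.00000000e+00,  0.00000000e+00,
         1.00000000e+00]])}
{'K': array([[460.36882221,   0.        , 316.55630225],
       [  0.        , 460.36882221, 233.56084403],
       [  0.        ,   0.        ,   1.        ]]), 'k1': -0.03863901060608025, 'camera_from_world': array([[-2.14247977e-03, -9.99928285e-01,  1.17827989e-02,
         9.38455116e+01],
       [ 9.97291456e-01, -1.27026030e-03,  7.35400448e-02,
        -6.26718838e+02],
       [-7.35198037e-02,  1.19084427e-02,  9.97222657e-01,
        -1.03702204e+03],
       [ 0.00000000e+00,  0.00000000e+00,  0.00000000e+00,
         1.00000000e+00]])}
```

View pics/top0.png

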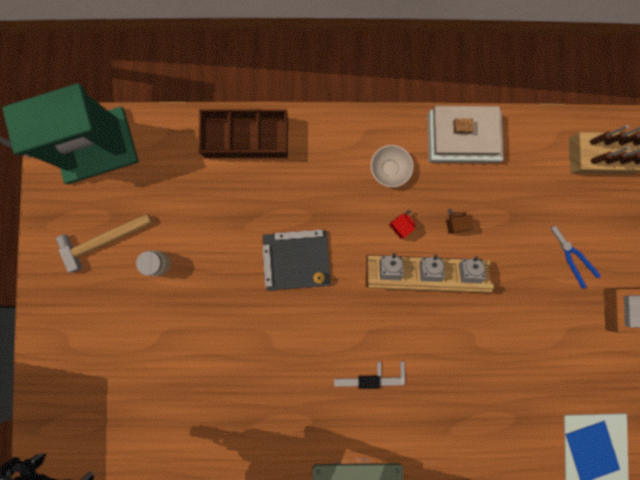

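View pics/scene0.png

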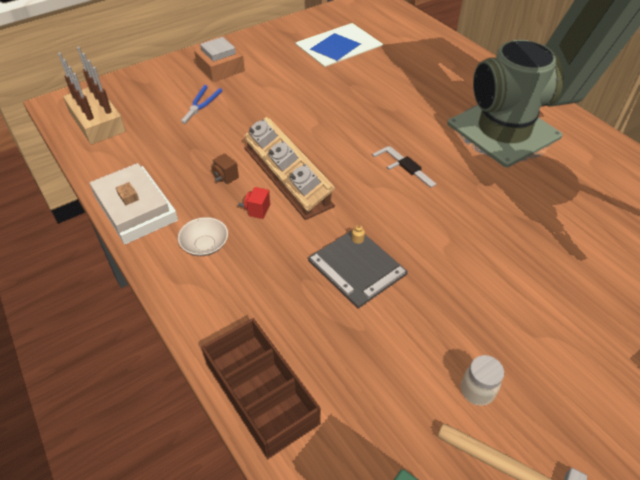

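The top view shows the rack blocks at about (392,266), (432,267) and (473,269), the plate at (296,260) with stops on its top and left sides, and the weight at (319,278). The red and brown look-alikes lie at (403,226) and (459,222). Next I'll measure these.

```bash
python3 - <<'E'
from h import *
a=[]
for n,(x0,y0,w,h,f) in {"top":(360,245,140,55,5),"scene":(235,110,105,110,5)}.items():
    im=cv2.imread(f"pics/{n}0.png")[y0:y0+h,x0:x0+w]
    cv2.imwrite(f"pics/{n}0c.png",cv2.resize(im,None,fx=f,fy=f,interpolation=cv2.INTER_CUBIC))
W=cloud("top",np.load("top0.npy")); S=cloud("scene",np.load("scene0.npy"))
np.set_printoptions(precision=1,suppress=True)
for n,W,pts in(("top",W,[(392,266),(432,267),(473,269),(392,281),(432,283),(473,284),(368,270),(491,275),(296,265),(275,280),(300,235),(267,265),(319,278),(392,166),(152,263),(340,300)]),("scene",S,[(264,130),(281,156),(304,180),(355,260),(330,275),(384,288)])):
    for u,v in pts: print(n,u,v,np.nanmedian(W[v-1:v+2,u-1:u+2].reshape(-1,3),0), np.nanstd(W[v-1:v+2,u-1:u+2,2]))
# deck-tilted surfaces in world: steel-ish points from both
for n,W,im in(("top",W,cv2.imread("pics/top0.png")),("scene",S,cv2.imread("pics/scene0.png"))):
    hsv=cv2.cvtColor(im,cv2.COLOR_BGR2HSV)
    dark=(hsv[...,1]<60)&(hsv[...,2]<110)
    m=(dark&(np.abs(W[...,2]-12)<6)&(W[...,0]>400)&(W[...,0]<750)&(np.abs(W[...,1]-140)<130)).astype(np.uint8)
    k,l,st,ce=cv2.connectedComponentsWithStats(m);i=1+np.argmax(st[1:,4]);
    P=W[l==i];print(n,"plate",len(P),np.median(P,0),P.min(0),P.max(0),cv2.minAreaRect(P[:,:2].astype(np.float32)))
E
```

```text
top 392 266 [551.8 -68.7  89.1] 2.0518498896118533
top 432 267 [ 549.3 -155.6   88.4] 1.2025990710916317
top 473 269 [ 544.7 -244.5   88. ] 1.5883537109788446
top 392 281 [518.9 -72.4  65.5] 2.032722521951387
top 432 283 [ 514.1 -160.5   66.4] 1.8000659210788885
top 473 284 [ 511.5 -252.2   64.9] 2.746858828133705
top 368 270 [543.1 -24.3  44.4] 18.27007410987354
top 491 275 [ 530.  -319.3   -0.1] 1.5472648349769218
top 296 265 [554.8 140.3  11.6] 1.557435920197163
top 275 280 [520.4 188.6  12.8] 1.1950280948913194
top 300 235 [623.7 130.8  23.2] 1.6156259146919467
top 267 265 [554.9 206.5  20.6] 1.622112360084469
top 319 278 [524.8  87.3  13.6] 11.729176304967627
top 392 166 [788.2 -86.4   7.2] 2.4148611304338234
top 152 263 [559.2 454.   71.4] 1.408506436392127
top 340 300 [473.5  38.3   0.5] 2.201675447450296
scene 264 130 [ 547.3 -233.3   86.7] 2.5322709365433145
scene 281 156 [ 560.  -143.5   80.3] 1.9521999426627696
scene 304 180 [562.8 -51.8  82.9] 2.5372817094416726
scene 355 260 [566.4 130.2  12. ] 1.4823510415526693
scene 330 275 [632.4 138.   20. ] 0.9179449404313396
scene 384 288 [561.4 214.3   9.7] 3.203659330281679
top plate 213 [617.9  86.   11.6] [592.4  67.1   6.4] [640.  134.7  18. ] ((628.0603637695312, 92.6617660522461), (77.75029754638672, 38.43889617919922), 57.874290466308594)
scene plate 2826 [570.1 142.7  11.4] [502.   64.1   6.1] [638.7 220.1  16.4] ((569.888916015625, 141.36843872070312), (130.1957550048828, 150.7852325439453), 4.334634304046631)
```

View pics/top0c.png

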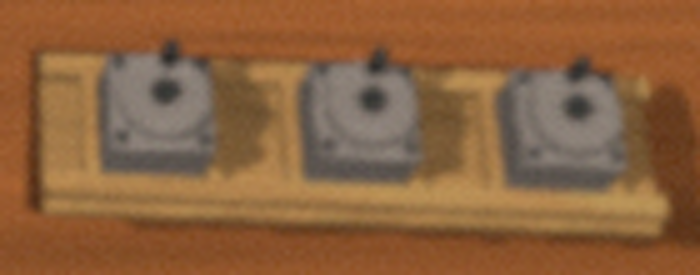

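View pics/scene0c.png

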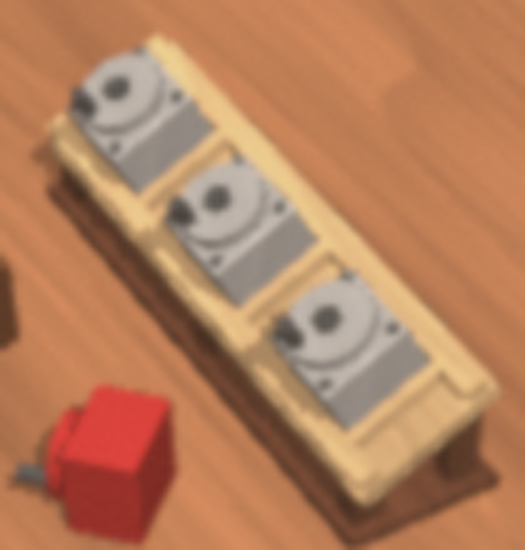

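The crops show three blocks with a dark hub disc at the centre of each spindle plate. The pins stand on the far, downhill side: hubs in the top view at about (393,263), (434.5,265) and (475.5,266.5), in the scene view at (258,127.5), (278.5,150) and (300,174). I'll triangulate the hubs and refine the plate.

```bash
cat >> h.py <<'E'
def ray(name,px):
    c=get_calibration(name);K=np.array(c["K"],float);T=np.linalg.inv(np.array(c["camera_from_world"],float))
    n=cv2.undistortPoints(np.array([[px]],float),K,np.array([c["k1"],0,0,0.])).ravel()
    d=T[:3,:3]@np.array([n[0],-n[1],-1]);return T[:3,3],d/np.linalg.norm(d)
def tri(a,b):
    (o1,d1),(o2,d2)=ray("top",a),ray("scene",b)
    s=np.linalg.lstsq(np.stack([d1,-d2],1),o2-o1,rcond=None)[0]
    p,q=o1+s[0]*d1,o2+s[1]*d2;return (p+q)/2,np.linalg.norm(p-q)
def blob(im,px,r=4,):
    g=cv2.cvtColor(im,cv2.COLOR_BGR2GRAY).astype(float);u,v=map(int,np.round(px))
    w=g[v-r:v+r+1,u-r:u+r+1];w=np.clip(np.percentile(w,60)-10-w,0,None);yy,xx=np.mgrid[v-r:v+r+1,u-r:u+r+1]
    return (w*xx).sum()/w.sum(),(w*yy).sum()/w.sum()
def ontop(name,px,z):
    o,d=ray(name,px);return o+d*(z-o[2])/d[2]
E
python3 - <<'E'
from h import *
np.set_printoptions(precision=2,suppress=True)
print(tip_extent)
t=cv2.imread("pics/top0.png");s=cv2.imread("pics/scene0.png")
H=[]
for a,b in(((393.4,263.4),(300,174)),((434.5,265),(278.5,150)),((475.5,266.5),(258,127.5))):
    a,b=blob(t,a,3),blob(s,b,3);p,e=tri(a,b);H.append(p);print(a,b,p,e)
H=np.array(H);d=H[0]-H[2];print(np.linalg.norm(d),np.degrees(np.arctan2(-d[0],d[1])))
S=cloud("scene",np.load("scene0.npy"));T=cloud("top",np.load("top0.npy"))
# plane of each spindle top
for p in H:
  for W in(S,T):
    m=np.linalg.norm(W-p,axis=-1)<14;P=W[m];c=P.mean(0);n=np.linalg.svd(P-c)[2][2];n*=np.sign(n[2]);print(len(P),c,n,np.degrees(np.arccos(n[2])),(c-p)@n)
# white bars: top view
for n,im,W in(("top",t,T),("scene",s,S)):
    hsv=cv2.cvtColor(im,cv2.COLOR_BGR2HSV)
    m=((hsv[...,1]<70)&(hsv[...,2]>120)&(W[...,0]>480)&(W[...,0]<670)&(W[...,1]>50)&(W[...,1]<240)&(W[...,2]<40)).astype(np.uint8)
    k,l,st,ce=cv2.connectedComponentsWithStats(m)
    for i in range(1,k):
        if st[i,4]>60:
            v,u=np.where(l==i);Q=np.array([ontop(n,(x,y),21.)[:2] for x,y in zip(u,v)],np.float32)
            print(n,"bar",st[i],np.nanmedian(W[l==i],0),cv2.minAreaRect(Q))
    m=((hsv[...,1]<90)&(W[...,0]>480)&(W[...,0]<670)&(W[...,1]>40)&(W[...,1]<240)&(W[...,2]<40)&(W[...,2]>7)).astype(np.uint8)
    m=cv2.morphologyEx(m,cv2.MORPH_OPEN,np.ones((3,3)))
    v,u=np.where(m);Q=np.array([ontop(n,(x,y),12.)[:2] for x,y in zip(u,v)],np.float32);print(n,"all",cv2.minAreaRect(Q))
E
```

```text
173.4
(np.float64(392.7023901310717), np.float64(262.7698535080956)) (np.float64(299.8711911357341), np.float64(173.398891966759)) [559.15 -71.53  83.9 ] 1.050163984856441
(np.float64(434.0499405469679), np.float64(264.4118113357115)) (np.float64(278.0072639225182), np.float64(149.31234866828086)) [ 555.37 -161.64   83.95] 1.1677099840571754
(np.float64(475.12968917470533), np.float64(266.04930332261523)) (np.float64(257.87128027681666), np.float64(127.25674740484429)) [ 551.53 -251.94   83.56] 1.2821800843570956
180.57637926805995 -2.41901237541684
107 [559.41 -71.07  84.76] [ 0.39 -0.07  0.92] 23.372960961082917 0.8596217315569712
115 [559.47 -71.22  85.66] [ 0.4  -0.09  0.91] 24.339171048080818 1.703589733018753
98 [ 555.5  -160.87   84.67] [ 0.41 -0.04  0.91] 24.113974120335808 0.6717476308444471
117 [ 555.82 -161.57   85.16] [ 0.4  -0.03  0.92] 23.541293196966972 1.2841078855291914
83 [ 552.22 -251.38   84.63] [ 0.35 -0.02  0.94] 20.66780632558803 1.2299493077780121
115 [ 552.1  -251.63   85.25] [ 0.41 -0.08  0.91] 24.587672860789095 1.738620717570099
top bar [275 230  48  10 266] [625.85 135.52  21.6 ] ((625.386474609375, 134.6187286376953), (13.810495376586914, 108.59326171875), 4.33333683013916)
top bar [263 245   9  42 229] [554.89 206.59  21.69] ((554.1851806640625, 206.96585083007812), (93.90542602539062, 13.579719543457031), 4.148683071136475)Traceback (most recent call last):
  File "<stdin>", line 25, in <module>
  File "h.py", line 25, in ontop
    o,d=ray(name,px);return o+d*(z-o[2])/d[2]
        ~~~^^^^^^^^^
  File "h.py", line 13, in ray
    c=get_calibration(name);K=np.array(c["K"],float);T=np.linalg.inv(np.array(c["camera_from_world"],float))
ValueError: time passes only in moves, steps and waits
```

```bash
cat >> h.py <<'E'
H=np.array([[559.15,-71.53,84.2],[555.37,-161.6,84.2],[551.5,-251.7,84.2]])
Rb=(R.from_euler('z',-2.42,degrees=True)*R.from_euler('y',25,degrees=True)).as_matrix()  # block axes
n=Rb[:,2]
def tool(ydir,z):  # columns x,y,z
    ydir=ydir-z*(ydir@z);ydir/=np.linalg.norm(ydir);return np.stack([np.cross(ydir,z),ydir,z],1)
def go(p,Rt,per=30.,ang=8.):
    s=get_state();R0=R.from_rotvec(s["tool_rot"]);D=(R0.inv()*R.from_matrix(Rt)).as_rotvec(degrees=True)
    k=int(np.ceil(np.linalg.norm(D)/ang));d=Rt.T@(np.array(p)-s["tool_pos"]);m=int(np.ceil(np.linalg.norm(d)/per))
    print("turn",k,"x",np.round(D/max(k,1),2)," total",np.round(D,2)," shift",m,"x",np.round(d/max(m,1),2)," total",np.round(d,2))
def st():
    s=get_state();print("t",round(s["clock"],2),"j",np.round(s["joints"],2),"p",np.round(s["tool_pos"],1),"F",np.round(s["force"],2),"M",np.round(s["ft_torque"],3),"w",round(s["width"],1),"g",s["grasp_force"]);return s
E
python3 - <<'E'
from h import *
st()
for sg in(1,-1):
    go(H[0]+n*240,tool(sg*Rb[:,1],-n))
E
```

```text
t 0.1 j [ 1.2   0.32  1.57 -0.    1.26 -0.02] p [195.4 540.6 404. ] F [ 0.03 -0.2  -0.07] M [-0.02   0.001  0.015] w 84.9 g 0.0
turn 4 x [ 0.93  6.2  -4.3 ]  total [  3.72  24.79 -17.19]  shift 26 x [-18.77 -22.93  -4.41]  total [-487.95 -596.26 -114.7 ]
turn 21 x [ 1.68 -0.25  7.57]  total [ 35.23  -5.29 159.  ]  shift 26 x [18.77 22.93 -4.41]  total [ 487.95  596.26 -114.7 ]
```

drive_tool(targets=[[[0.93,6.2,-4.3],[0,0,0],0.43],[[0.93,6.2,-4.3],[0,0,0],0.43],[[0.93,6.2,-4.3],[0,0,0],0.43],[[0.93,6.2,-4.3],[0,0,0],0.43],[[0,0,0],[-18.8,-22.9,-4.4],0.43],[[0,0,0],[-28.7,-35,-6.7],0.43],[[0,0,0],[-28.7,-35,-6.7],0.43],[[0,0,0],[-28.7,-35,-6.7],0.43],[[0,0,0],[-28.7,-35,-6.7],0.43],[[0,0,0],[-28.7,-35,-6.7],0.43],[[0,0,0],[-28.7,-35,-6.7],0.43],[[0,0,0],[-28.7,-35,-6.7],0.43],[[0,0,0],[-28.7,-35,-6.7],0.43],[[0,0,0],[-28.7,-35,-6.7],0.43],[[0,0,0],[-28.7,-35,-6.7],0.43],[[0,0,0],[-28.7,-35,-6.7],0.43],[[0,0,0],[-28.7,-35,-6.7],0.43],[[0,0,0],[-28.7,-35,-6.7],0.43],[[0,0,0],[-28.7,-35,-6.7],0.43],[[0,0,0],[-28.7,-35,-6.7],0.43]])

```text
clock: 2.1
tool_pos: [624.4, -27.2, 308.5]
tool_rot: [-0.057, -2.704, -0.015]
force: [1.4, 0.5, -0.4]
width: 24.8
grasp_force: 0.0
```

```bash
python3 - <<'E'
from h import *
st();print(tip_extent)
go(H[0]+n*240,tool(Rb[:,1],-n))
go(H[0]+n*177.5,tool(Rb[:,1],-n))
E
```

```text
t 2.1 j [-0.06  0.57  1.44 -0.01  1.57 -1.59] p [624.4 -27.2 308.5] F [ 1.38  0.51 -0.4 ] M [ 0.001 -0.163  0.004] w 24.8 g 0.0
173.4
turn 1 x [ 0.1  -0.02  0.04]  total [ 0.1  -0.02  0.04]  shift 3 x [-12.46 -15.7   -3.32]  total [-37.37 -47.09  -9.96]
turn 1 x [ 0.1  -0.02  0.04]  total [ 0.1  -0.02  0.04]  shift 3 x [-12.46 -15.7   17.51]  total [-37.37 -47.09  52.54]
```

drive_tool(targets=[[[0,0,0],[-18,-23,-5],0.43],[[0,0,0],[-19,-24,-5],0.43],[[0,0,0],[0,0,0],0.43],[[0,0,0],[0,0,0],0.43]])

```text
clock: 2.5
tool_pos: [659.3, -74.4, 301.6]
tool_rot: [-0.058, -2.703, -0.016]
force: [0.0, -0.4, 0.3]
width: 24.2
grasp_force: 0.0
```

```bash
python3 - <<'E'
from h import *
st()
go(H[0]+n*177.5,tool(Rb[:,1],-n))
E
```

```text
t 2.5 j [-0.12  0.63  1.34 -0.03  1.61 -1.65] p [659.3 -74.4 301.6] F [ 0.01 -0.37  0.3 ] M [-0.025 -0.218  0.007] w 24.2 g 0.0
turn 1 x [ 0.14 -0.08  0.01]  total [ 0.14 -0.08  0.01]  shift 3 x [-0.38 -0.47 20.63]  total [-1.13 -1.41 61.89]
```

drive_tool(targets=[[[0,0,0],[-0.4,-0.4,20],0.43],[[0,0,0],[-0.4,-0.5,20],0.43],[[0,0,0],[-0.3,-0.5,15],0.43],[[0,0,0],[0,0,7],0.43],[[0,0,0],[0,0,0],0.43],[[0,0,0],[0,0,0],0.43]])

```text
clock: 3.1
tool_pos: [634.3, -73.7, 246.7]
tool_rot: [-0.056, -2.706, -0.015]
force: [0.8, -0.3, 0.2]
width: 24.2
grasp_force: 0.0
```

```bash
python3 - <<'E'
from h import *
st()
go(H[0]+n*177.5,tool(Rb[:,1],-n))
im,d=get_image("scene");cv2.imwrite("pics/s1.png",cv2.resize(im[60:240,200:440],None,fx=3.3,fy=3.3,interpolation=cv2.INTER_CUBIC))
E
```

```text
t 3.1 j [-0.13  0.64  1.47 -0.03  1.46 -1.64] p [634.3 -73.7 246.7] F [ 0.84 -0.27  0.2 ] M [ 0.024 -0.164  0.004] w 24.2 g 0.0
turn 1 x [0.06 0.09 0.08]  total [0.06 0.09 0.08]  shift 1 x [-0.54 -0.97  1.56]  total [-0.54 -0.97  1.56]
```

View pics/s1.png

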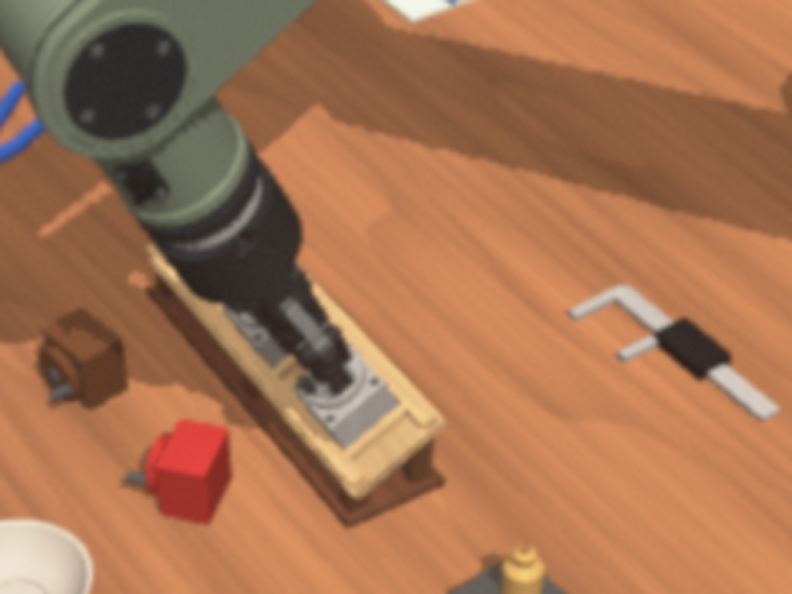

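The gripper is at the near block (crop 335,380), with its fingers just above the spindle plate on either side of the pin. Now I'll turn it.

drive_tool(targets=[[[0,0,8.5],[0,0,0.5],0.43],[[0,0,8.5],[0,0,0.5],0.43],[[0,0,8.5],[0,0,0],0.43],[[0,0,8.5],[0,0,0],0.43],[[0,0,8.5],[0,0,0],0.43],[[0,0,8.5],[0,0,0],0.43],[[0,0,8.5],[0,0,0],0.43],[[0,0,8.5],[0,0,0],0.43]])

```text
clock: 3.95
tool_pos: [634.1, -74.2, 245.9]
tool_rot: [-1.596, -2.249, 0.329]
force: [-0.5, -0.1, -0.3]
width: 24.4
grasp_force: 0.0
```

```bash
cat > rd.py <<'E'
from h import *
s=st();Rt=R.from_rotvec(s["tool_rot"]);print("tool frame F",np.round(Rt.inv().apply(s["force"]),2),"M",np.round(Rt.inv().apply(s["ft_torque"]),3))
E
python3 rd.py
```

```text
t 3.95 j [-0.13  0.64  1.47 -0.03  1.46 -0.45] p [634.1 -74.2 245.9] F [-0.48 -0.1  -0.26] M [ 0.026 -0.243 -0.019] w 24.4 g 0.0
tool frame F [ 0.   -0.35  0.43] M [-0.24  -0.051  0.002]
```

drive_tool(targets=[[[0,0,8.5],[0,0,0],0.43],[[0,0,8.5],[0,0,0],0.43],[[0,0,8.5],[0,0,0],0.43],[[0,0,8.5],[0,0,0],0.43]])

```text
clock: 4.35
tool_pos: [634.1, -74.2, 245.9]
tool_rot: [-2.236, -1.724, 0.475]
force: [0.2, 0.5, -0.3]
width: 24.5
grasp_force: 0.0
```

```bash
python3 rd.py
```

```text
t 4.35 j [-0.13  0.64  1.47 -0.03  1.46  0.14] p [634.1 -74.2 245.9] F [ 0.21  0.52 -0.3 ] M [ 0.01  -0.248  0.021] w 24.5 g 0.0
tool frame F [0.58 0.17 0.2 ] M [-0.239  0.062 -0.028]
```

drive_tool(targets=[[[0,0,8.5],[0,0,0],0.43],[[0,0,8.5],[0,0,0],0.43],[[0,0,8.5],[0,0,0],0.43],[[0,0,8.5],[0,0,0],0.43]])

```text
clock: 4.75
tool_pos: [634.2, -74.2, 245.9]
tool_rot: [-2.726, -1.026, 0.59]
force: [0.1, -0.1, -0.5]
width: 24.3
grasp_force: 0.0
```

```bash
python3 rd.py
```

```text
t 4.75 j [-0.13  0.64  1.47 -0.03  1.46  0.74] p [634.2 -74.2 245.9] F [ 0.08 -0.14 -0.53] M [ 0.049 -0.193  0.003] w 24.3 g 0.0
tool frame F [0.12 0.31 0.44] M [-0.096  0.173 -0.027]
```

drive_tool(targets=[[[0,0,0],[0,0,-30],0.43],[[0,0,0],[0,0,-30],0.43],[[0,0,0],[0,0,0],0.43]])

```text
clock: 5.05
tool_pos: [661.0, -75.4, 304.2]
tool_rot: [-2.727, -1.036, 0.579]
force: [-0.1, -0.1, 0.2]
width: 24.5
grasp_force: 0.0
```

```bash
python3 - <<'E'
from h import *
st()
go(H[1]+n*238,tool(-Rb[:,1],-n))
E
```

```text
t 5.05 j [-0.12  0.63  1.33 -0.03  1.6   0.73] p [661.  -75.4 304.2] F [-0.13 -0.07  0.21] M [-0.023 -0.197  0.009] w 24.5 g 0.0
turn 6 x [ 0.03 -0.1   7.34]  total [ 0.2  -0.59 44.04]  shift 4 x [ 0.15 22.63  1.12]  total [ 0.59 90.54  4.47]
```

drive_tool(targets=[[[0.03,-0.1,7.34],[0,0,0],0.43],[[0.03,-0.1,7.34],[0,0,0],0.43],[[0.03,-0.1,7.34],[0,0,0],0.43],[[0.03,-0.1,7.34],[0,0,0],0.43],[[0.03,-0.1,7.34],[0,0,0],0.43],[[0.03,-0.1,7.34],[0,0,0],0.43],[[0,0,0],[0.2,30.3,1.5],0.43],[[0,0,0],[0.2,30.3,1.5],0.43],[[0,0,0],[0.2,30,1.5],0.43],[[0,0,0],[0,0,0],0.43],[[0,0,0],[0,0,0],0.43]])

```text
clock: 6.15
tool_pos: [653.5, -166.3, 294.8]
tool_rot: [-3.052, 0.066, 0.693]
force: [0.9, 0.5, 0.4]
width: 24.4
grasp_force: 0.0
```

```bash
python3 - <<'E'
from h import *
st()
go(H[1]+n*177.5,tool(-Rb[:,1],-n))
im,d=get_image("scene");cv2.imwrite("pics/s2.png",cv2.resize(im[100:230,220:380],None,fx=4,fy=4,interpolation=cv2.INTER_CUBIC))
E
```

```text
t 6.15 j [-0.25  0.66  1.31 -0.09  1.61  1.38] p [ 653.5 -166.3  294.8] F [0.86 0.53 0.4 ] M [-0.007 -0.255 -0.02 ] w 24.4 g 0.0
turn 1 x [-0.1   0.6  -0.05]  total [-0.1   0.6  -0.05]  shift 2 x [-0.03 -0.27 27.44]  total [-5.000e-02 -5.300e-01  5.489e+01]
```

View pics/s2.png

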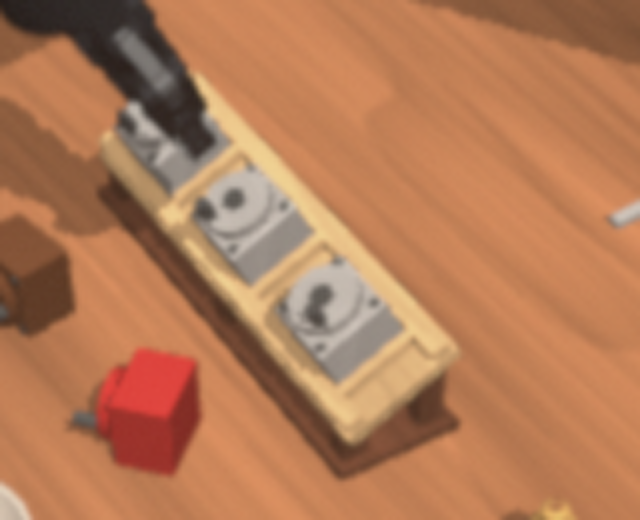

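```bash
cat > pin.py <<'E'
from h import *
def pin(i,im,name="scene",h=56.5):
    # darkest blobs within radius; cast onto plane of pin top
    g=cv2.cvtColor(im,cv2.COLOR_BGR2GRAY);c=get_calibration(name);T=np.array(c["camera_from_world"]);K=np.array(c["K"])
    X=T[:3,:3]@H[i]+T[:3,3];u0,v0=K[0,0]*X[0]/-X[2]+K[0,2],K[1,1]*-X[1]/-X[2]+K[1,2]
    out=[];o=H[i]+n*(h-42.5)
    for v in range(int(v0)-14,int(v0)+15):
        for u in range(int(u0)-14,int(u0)+15):
            if g[v,u]<85:
                a,d=ray(name,(u,v));p=a+d*((o-a)@n)/(d@n);q=Rb.T@(p-o)
                if 10<np.hypot(q[0],q[1])<24: out.append(q[:2])
    out=np.array(out)
    if len(out): m=out.mean(0);print(i,len(out),"xy",np.round(m,1),"r",round(np.hypot(*m),1),"deg",round(np.degrees(np.arctan2(m[1],m[0])),0))
    else: print(i,"none")
E
python3 - <<'E'
from pin import *
im0=cv2.imread("pics/scene0.png");im,_=get_image("scene");np.save("c.npy",im);im2,_=get_image("scene")
get_state()
for k in(im0,im,im2):
    for i in range(3): pin(i,k)
E
```

```text
0 7 xy [17.7  5.2] r 18.4 deg 16.0
1 6 xy [17.1  7. ] r 18.4 deg 22.0
2 7 xy [17.9  9.2] r 20.1 deg 27.0
0 3 xy [11.  19.5] r 22.4 deg 61.0
1 5 xy [17.5  6.8] r 18.8 deg 21.0
2 100 xy [-4.   2.4] r 4.7 deg 149.0
0 3 xy [11.  19.5] r 22.4 deg 61.0
1 5 xy [17.5  6.8] r 18.8 deg 21.0
2 99 xy [-3.7  2.2] r 4.3 deg 150.0
```

Pin 0 has moved to about +50° and is now at rest: it was not left at the pushing finger, so it coasted. Block 1 next, turning the other way, with a slow finish.

drive_tool(targets=[[[-0.1,0.6,0],[0,0,0],0.43],[[0,0,0],[0,-0.2,20],0.43],[[0,0,0],[0,-0.3,20],0.43],[[0,0,0],[0,0,10],0.43],[[0,0,0],[0,0,3],0.43],[[0,0,0],[0,0,0],0.43],[[0,0,0],[0,0,0],0.43]])

```text
clock: 7.0
tool_pos: [631.9, -164.4, 247.8]
tool_rot: [-3.06, 0.064, 0.675]
force: [-0.8, -0.3, 0.0]
width: 24.4
grasp_force: 0.0
```

```bash
python3 rd.py; python3 - <<'E'
from h import *
go(H[1]+n*177.5,tool(-Rb[:,1],-n))
E
```

```text
t 7.0 j [-0.25  0.66  1.43 -0.09  1.48  1.39] p [ 631.9 -164.4  247.8] F [-0.79 -0.34  0.02] M [-0.034 -0.194  0.012] w 24.4 g 0.0
tool frame F [-0.71  0.37  0.3 ] M [-0.029  0.195  0.   ]
turn 1 x [ 0.1  -0.12  0.01]  total [ 0.1  -0.12  0.01]  shift 1 x [-0.3   0.39  3.17]  total [-0.3   0.39  3.17]
```

drive_tool(targets=[[[0,0,-8.5],[0,0,0],0.43],[[0,0,-8.5],[0,0,0],0.43],[[0,0,-8.5],[0,0,0],0.43],[[0,0,-8.5],[0,0,0],0.43],[[0,0,-5],[0,0,0],0.43],[[0,0,-5],[0,0,0],0.43],[[0,0,-5],[0,0,0],0.43],[[0,0,-5],[0,0,0],0.43],[[0,0,-5],[0,0,0],0.43]])

```text
clock: 7.9
tool_pos: [631.9, -164.6, 247.9]
tool_rot: [-2.525, -1.366, 0.545]
force: [0.7, 0.5, -0.5]
width: 24.4
grasp_force: 0.0
```

```bash
python3 rd.py
```

```text
t 7.9 j [-0.25  0.66  1.43 -0.09  1.48  0.35] p [ 631.9 -164.6  247.9] F [ 0.7   0.48 -0.47] M [-0.013 -0.149 -0.031] w 24.4 g 0.0011500425171107054
tool frame F [0.86 0.44 0.14] M [-0.125  0.083  0.031]
```

drive_tool(targets=[[[0,0,-5],[0,0,0],0.43],[[0,0,-5],[0,0,0],0.43],[[0,0,-5],[0,0,0],0.43],[[0,0,-5],[0,0,0],0.43],[[0,0,-5],[0,0,0],0.43],[[0,0,-5],[0,0,0],0.43],[[0,0,-5],[0,0,0],0.43],[[0,0,-5],[0,0,0],0.43]])

```text
clock: 8.7
tool_pos: [631.9, -164.6, 247.9]
tool_rot: [-1.846, -2.079, 0.389]
force: [-0.3, 0.0, 0.3]
width: 24.5
grasp_force: 0.0
```

```bash
python3 rd.py
```

```text
t 8.7 j [-0.25  0.66  1.43 -0.09  1.48 -0.34] p [ 631.9 -164.6  247.9] F [-0.3   0.02  0.27] M [-0.012 -0.253  0.032] w 24.5 g 0.00554524885956198
tool frame F [ 0.07 -0.38 -0.12] M [-0.248 -0.055 -0.028]
```

drive_tool(targets=[[[0,0,-5],[0,0,0],0.43],[[0,0,-5],[0,0,0],0.43],[[0,0,-5],[0,0,0],0.43],[[0,0,-5],[0,0,0],0.43],[[0,0,-5],[0,0,0],0.43],[[0,0,-5],[0,0,0],0.43]])

```text
clock: 9.3
tool_pos: [631.9, -164.6, 247.9]
tool_rot: [-1.225, -2.446, 0.249]
force: [-0.6, 0.1, -0.4]
width: 24.3
grasp_force: 0.0
```

```bash
python3 rd.py
```

```text
t 9.3 j [-0.25  0.66  1.43 -0.09  1.48 -0.87] p [ 631.9 -164.6  247.9] F [-0.65  0.07 -0.41] M [ 0.026 -0.176  0.004] w 24.3 g 0.006244819960556924
tool frame F [ 0.3  -0.29  0.65] M [-0.153 -0.088 -0.017]
```

drive_tool(targets=[[[0,0,0],[0,0,-28],0.43],[[0,0,0],[0,0,-29],0.43],[[0,0,0],[0,0,0],0.43]])

```text
clock: 9.6
tool_pos: [657.5, -165.7, 303.3]
tool_rot: [-1.233, -2.451, 0.249]
force: [0.5, -0.4, 0.7]
width: 24.2
grasp_force: 0.0
```

```bash
python3 - <<'E'
from h import *
st()
go(H[2]+n*238,tool(Rb[:,1],-n))
E
```

```text
t 9.6 j [-0.25  0.65  1.3  -0.09  1.61 -0.87] p [ 657.5 -165.7  303.3] F [ 0.55 -0.37  0.74] M [ 0.02  -0.218  0.005] w 24.2 g 0.0
turn 7 x [ 0.01  0.09 -7.29]  total [  0.08   0.62 -51.03]  shift 4 x [ 2.000e-02 -2.261e+01  9.400e-01]  total [ 7.000e-02 -9.044e+01  3.750e+00]
```

drive_tool(targets=[[[0.01,0.09,-7.29],[0,0,0],0.43],[[0.01,0.09,-7.29],[0,0,0],0.43],[[0.01,0.09,-7.29],[0,0,0],0.43],[[0.01,0.09,-7.29],[0,0,0],0.43],[[0.01,0.09,-7.29],[0,0,0],0.43],[[0.01,0.09,-7.29],[0,0,0],0.43],[[0.01,0.09,-7.29],[0,0,0],0.43],[[0,0,0],[0,-30,1.2],0.43],[[0,0,0],[0,-30,1.2],0.43],[[0,0,0],[0,-30.5,1.3],0.43],[[0,0,0],[0,0,0],0.43],[[0,0,0],[0,0,0],0.43]])

```text
clock: 10.8
tool_pos: [649.7, -256.3, 294.7]
tool_rot: [-0.058, -2.695, -0.017]
force: [0.6, -0.3, 0.3]
width: 24.1
grasp_force: 0.0
```

```bash
python3 - <<'E'
from pin import *
st()
go(H[2]+n*177.5,tool(Rb[:,1],-n))
im,_=get_image("scene");t,_=get_image("top");get_state()
for i in range(2):pin(i,im)
f=lambda a:cv2.resize(a,None,fx=5,fy=5,interpolation=cv2.INTER_CUBIC)
cv2.imwrite("pics/s3.png",f(im[125:215,255:345]));cv2.imwrite("pics/t3.png",f(t[245:295,365:485]))
E
```

```text
t 10.8 j [-0.36  0.69  1.24 -0.13  1.64 -1.87] p [ 649.7 -256.3  294.7] F [ 0.6  -0.28  0.3 ] M [ 0.018 -0.163 -0.013] w 24.1 g 0.0
turn 1 x [ 0.2  -0.58 -0.02]  total [ 0.2  -0.58 -0.02]  shift 2 x [ 0.08  0.21 27.42]  total [ 0.16  0.42 54.84]
0 3 xy [11.  19.5] r 22.4 deg 61.0
1 none
```

View pics/s3.png

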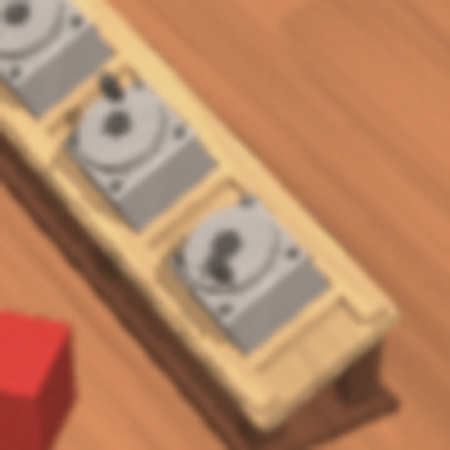

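Pin 1 is now beyond the hub towards −y (crop 110,87) and pin 0 is unchanged. Both ran on past the pushing finger, so both spin freely. Block 2 next.

drive_tool(targets=[[[0.2,-0.58,0],[0,0,0],0.43],[[0,0,0],[0,0.2,20],0.43],[[0,0,0],[0,0.2,20],0.43],[[0,0,0],[0,0,10],0.43],[[0,0,0],[0,0,5],0.43],[[0,0,0],[0,0,0],0.43],[[0,0,0],[0,0,0],0.43]])

```text
clock: 11.6
tool_pos: [627.3, -254.4, 246.0]
tool_rot: [-0.056, -2.706, -0.01]
force: [-0.1, -0.0, -0.2]
width: 24.3
grasp_force: 0.0
```

```bash
python3 rd.py
```

```text
t 11.6 j [-0.37  0.69  1.37 -0.14  1.5  -1.86] p [ 627.3 -254.4  246. ] F [-0.1  -0.01 -0.2 ] M [ 0.015 -0.202  0.034] w 24.3 g 0.0
tool frame F [ 0.01 -0.01  0.23] M [-0.007 -0.201 -0.041]
```

drive_tool(targets=[[[0,0,8.5],[0,0,0],0.43],[[0,0,8.5],[0,0,0],0.43],[[0,0,8.5],[0,0,0],0.43],[[0,0,8.5],[0,0,0],0.43],[[0,0,5],[0,0,0],0.43],[[0,0,5],[0,0,0],0.43],[[0,0,5],[0,0,0],0.43],[[0,0,5],[0,0,0],0.43],[[0,0,5],[0,0,0],0.43]])

```text
clock: 12.5
tool_pos: [627.6, -254.2, 246.1]
tool_rot: [-1.406, -2.359, 0.289]
force: [1.5, 1.3, -1.3]
width: 24.2
grasp_force: 0.7
```

```bash
python3 rd.py
```

```text
t 12.5 j [-0.37  0.69  1.37 -0.14  1.5  -0.83] p [ 627.6 -254.2  246.1] F [ 1.5   1.32 -1.34] M [ 0.13  -0.395  0.011] w 24.2 g 0.7019611448049545
tool frame F [0.23 2.32 0.61] M [-0.4   -0.089 -0.071]
```

drive_tool(targets=[[[0,0,5],[0,0,0],0.43],[[0,0,5],[0,0,0],0.43],[[0,0,5],[0,0,0],0.43],[[0,0,5],[0,0,0],0.43],[[0,0,5],[0,0,0],0.43],[[0,0,5],[0,0,0],0.43],[[0,0,5],[0,0,0],0.43],[[0,0,5],[0,0,0],0.43]])

```text
clock: 13.3
tool_pos: [627.7, -254.5, 246.1]
tool_rot: [-2.184, -1.782, 0.465]
force: [1.2, -0.1, -1.1]
width: 24.1
grasp_force: 0.7
```

```bash
python3 rd.py
```

```text
t 13.3 j [-0.37  0.69  1.37 -0.14  1.49 -0.13] p [ 627.7 -254.5  246.1] F [ 1.19 -0.06 -1.13] M [-0.002 -0.392 -0.004] w 24.1 g 0.7175713777542114
tool frame F [0.24 1.53 0.53] M [-0.385  0.077 -0.002]
```

drive_tool(targets=[[[0,0,5],[0,0,0],0.43],[[0,0,5],[0,0,0],0.43],[[0,0,5],[0,0,0],0.43],[[0,0,5],[0,0,0],0.43],[[0,0,5],[0,0,0],0.43],[[0,0,5],[0,0,0],0.43]])

```text
clock: 13.9
tool_pos: [627.6, -254.7, 246.1]
tool_rot: [-2.641, -1.188, 0.571]
force: [1.7, -0.3, -0.2]
width: 24.3
grasp_force: 0.7
```

```bash
python3 rd.py
```

```text
t 13.9 j [-0.37  0.69  1.37 -0.14  1.49  0.39] p [ 627.6 -254.7  246.1] F [ 1.71 -0.31 -0.24] M [-0.095 -0.38   0.03 ] w 24.3 g 0.7366052269935608
tool frame F [ 0.87  1.44 -0.5 ] M [-0.351  0.177  0.007]
```

```bash
python3 - <<'E'
from h import *
def ang(i,px,h=49.5,name="scene"):
    o=H[i]+n*(h-42.5);a,d=ray(name,px);q=Rb.T@(a+d*((o-a)@n)/(d@n)-o);print(i,np.round(q,1),np.hypot(*q[:2]).round(1),np.degrees(np.arctan2(q[1],q[0])).round())
ang(0,(298.8,178.4));ang(1,(277.2,142.4))
for i,p in((0,(274/5+235,332/5+110)),(1,(180/5+235,214/5+110)),(2,(82/5+235,104/5+110))): ang(i,p)
im,_=get_image("scene");get_state()
cv2.imwrite("pics/s4.png",cv2.resize(im[115:215,235:345],None,fx=5,fy=5,interpolation=cv2.INTER_CUBIC))
E
```

```text
0 [ 9.5 13.9 -0. ] 16.8 56.0
1 [ -7.7 -10.7   0. ] 13.2 -126.0
0 [20.4 -5.4  0. ] 21.1 -15.0
1 [17.1  1.   0. ] 17.1 3.0
2 [17.2  2.5  0. ] 17.4 8.0
```

View pics/s4.png

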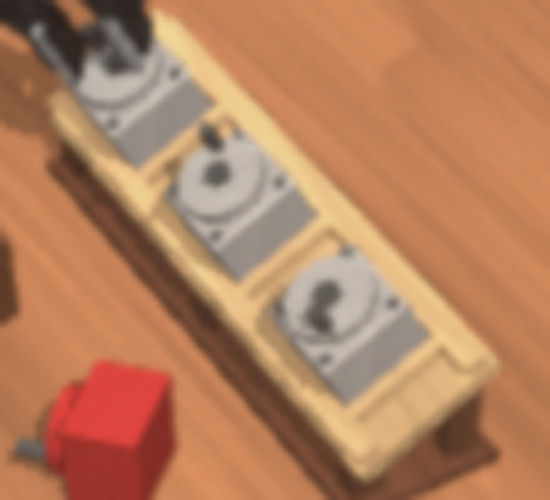

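Block 2 (−y nest) clearly drags, with a steady force of about 1.5 N and pad contact throughout. In this view pins 0 and 1 are at rest, far round from where they started (crop (320,315) and (210,137)). Next I'll finish this turn, lift, and set up the grasp.

drive_tool(targets=[[[0,0,6],[0,0,0],0.43],[[0,0,6],[0,0,0],0.43],[[0,0,0],[0,0,0],0.43],[[0,0,0],[0,0,-25],0.43],[[0,0,0],[0,0,-25],0.43],[[0,0,0],[0,0,0],-0.5],[[0,0,7.5],[0,0,0],-0.5],[[0,0,7.5],[0,0,0],-0.5],[[0,0,7.5],[0,0,0],-0.5],[[0,0,7.5],[0,0,0],-0.5],[[0,0,0],[0,0,0],-0.5],[[0,0,0],[0,0,0],-0.5]])

```text
clock: 15.15
tool_pos: [647.6, -255.2, 290.0]
tool_rot: [-3.02, -0.181, 0.669]
force: [0.3, 0.4, 0.9]
width: 63.6
grasp_force: 0.0
```

```bash
python3 - <<'E'
from h import *
st()
go(H[2]+n*(184-42.5),tool(-Rb[:,1],-n))
E
```

```text
t 15.15 j [-0.36  0.69  1.26 -0.14  1.61  1.11] p [ 647.6 -255.2  290. ] F [0.3  0.4  0.91] M [-0.015 -0.18  -0.033] w 63.6 g 0.0
turn 2 x [0.02 0.02 4.63]  total [0.05 0.05 9.27]  shift 3 x [-0.07  0.18 28.57]  total [-0.2   0.55 85.72]
```

drive_tool(targets=[[[0,0,4.63],[0,0,0],-0.5],[[0,0,4.63],[0,0,0],-0.5],[[0,0,0],[0,0.3,25],-0.5],[[0,0,0],[0,0.2,25],-0.5],[[0,0,0],[0,0,15],-0.5],[[0,0,0],[0,0,10],-0.5],[[0,0,0],[0,0,7],-0.5],[[0,0,0],[0,0,0],-0.5],[[0,0,0],[0,0,0],-0.5]])

```text
clock: 16.05
tool_pos: [613.7, -254.5, 216.8]
tool_rot: [-3.06, 0.069, 0.676]
force: [0.5, 0.3, 0.2]
width: 64.1
grasp_force: 0.0
```

```bash
python3 - <<'E'
from h import *
st()
go(H[2]+n*(184-42.5),tool(-Rb[:,1],-n))
E
```

```text
t 16.05 j [-0.38  0.7   1.43 -0.14  1.42  1.29] p [ 613.7 -254.5  216.8] F [0.53 0.32 0.18] M [ 0.002 -0.213 -0.059] w 64.1 g 0.0
turn 1 x [ 0.1  -0.08 -0.2 ]  total [ 0.1  -0.08 -0.2 ]  shift 1 x [-0.37 -0.19  4.99]  total [-0.37 -0.19  4.99]
```

drive_tool(targets=[[[0,0,0],[-0.3,-0.2,5],-0.5],[[0,0,0],[0,0,0],-0.5],[[0,0,0],[0,0,0],-0.2],[[0,0,0],[0,0,0],0.0],[[0,0,0],[0,0,0],0.2],[[0,0,0],[0,0,0],0.4],[[0,0,0],[0,0,0],0.4],[[0,0,0],[0,0,0],0.4]], grip_force=40)

```text
clock: 16.85
tool_pos: [611.1, -254.1, 212.3]
tool_rot: [-3.06, 0.07, 0.677]
force: [2.0, 1.4, 3.1]
width: 45.2
grasp_force: 43.9
```

```bash
python3 - <<'E'
from h import *
st()
go(H[2]+n*(184-42.5),tool(-Rb[:,1],-n))
E
```

```text
t 16.85 j [-0.38  0.7   1.44 -0.14  1.41  1.29] p [ 611.1 -254.1  212.3] F [1.97 1.42 3.06] M [ 0.315 -0.197 -0.093] w 45.2 g 43.918331265449524
turn 1 x [ 0.07 -0.06 -0.23]  total [ 0.07 -0.06 -0.23]  shift 1 x [ 0.02  0.15 -0.21]  total [ 0.02  0.15 -0.21]
```

drive_tool(targets=[[[0,0,0],[0,0,0],0.6],[[0,0,0],[0,0,-4],0.6],[[0,0,0],[0,0,-6],0.6],[[0,0,0],[0,0,-8],0.6],[[0,0,0],[0,0,-12],0.6],[[0,0,0],[0,0,-20],0.6],[[0,0,0],[0,0,-20],0.6],[[0,0,0],[0,0,-20],0.6],[[0,0,0],[0,0,0],0.6],[[0,0,0],[0,0,0],0.6]], grip_force=70)

```text
clock: 17.85
tool_pos: [648.9, -255.6, 293.4]
tool_rot: [-3.06, 0.07, 0.678]
force: [-0.4, 0.1, -6.1]
width: 44.8
grasp_force: 72.3
```

```bash
cat >> h.py <<'E'
psi=np.radians(4.24);ex=np.array([np.cos(psi),np.sin(psi),0]);ey=np.array([-np.sin(psi),np.cos(psi),0]);ez=np.array([0,0,1.])
home=np.array([568.5,140.8,12])+27*ex+37*ey
PT=tool(-ey,-ez)
E
python3 - <<'E'
from h import *
st();print(home)
go(home-18*ex-18*ey+ez*(184+60),PT)
E
```

```text
t 17.85 j [-0.36  0.69  1.25 -0.14  1.62  1.27] p [ 648.9 -255.6  293.4] F [-0.38  0.14 -6.14] M [ 0.008 -0.637 -0.02 ] w 44.8 g 72.34372615814209
[592.69052968 179.69496463  12.        ]
turn 4 x [-0.33  6.24 -1.69]  total [-1.32 24.95 -6.75]  shift 15 x [ -2.79 -28.01   2.49]  total [ -41.84 -420.21   37.37]
```

drive_tool(targets=[[[-0.33,6.24,-1.69],[0,0,-10],0.6],[[-0.33,6.24,-1.69],[0,0,-10],0.6],[[-0.33,6.24,-1.69],[0,0,-10],0.6],[[-0.33,6.24,-1.69],[0,0,-10],0.6],[[0,0,0],[-1,-15,0],0.6],[[0,0,0],[-3,-30,0],0.6],[[0,0,0],[-3,-30,0],0.6],[[0,0,0],[-3,-30,0],0.6],[[0,0,0],[-3,-30,0],0.6],[[0,0,0],[-3,-30,0],0.6],[[0,0,0],[-3,-30,0],0.6],[[0,0,0],[-3,-30,0],0.6],[[0,0,0],[-3,-30,0],0.6],[[0,0,0],[-3,-30,0],0.6],[[0,0,0],[-3,-30,0],0.6],[[0,0,0],[-3,-30,0],0.6],[[0,0,0],[-3,-30,0],0.6],[[0,0,0],[-3,-30,0],0.6],[[0,0,0],[0,0,0],0.6],[[0,0,0],[0,0,0],0.6]])

```text
clock: 19.85
tool_pos: [588.5, 145.8, 330.3]
tool_rot: [3.137, 0.119, -0.008]
force: [-0.7, -0.1, -5.1]
width: 44.7
grasp_force: 73.1
```

```bash
python3 - <<'E'
from h import *
st()
go(home-12*ex-12*ey+ez*(184+15),PT)
E
```

```text
t 19.85 j [ 0.22  0.42  1.6  -0.    1.12  1.72] p [588.5 145.8 330.3] F [-0.67 -0.08 -5.05] M [ 0.021 -0.008  0.016] w 44.7 g 73.11867356300354
turn 1 x [0.1  0.31 0.11]  total [0.1  0.31 0.11]  shift 5 x [-1.06 -4.3  23.85]  total [ -5.3  -21.5  119.27]
```

drive_tool(targets=[[[0.1,0.31,0.11],[-2,-10,0],0.6],[[0,0,0],[-3,-11.5,20],0.6],[[0,0,0],[0,0,30],0.6],[[0,0,0],[0,0,30],0.6],[[0,0,0],[0,0,20],0.6],[[0,0,0],[0,0,15],0.6],[[0,0,0],[0,0,0],0.6],[[0,0,0],[0,0,0],0.6]])

```text
clock: 20.65
tool_pos: [583.9, 166.1, 216.9]
tool_rot: [-3.138, -0.112, -0.007]
force: [0.4, 0.6, -5.1]
width: 45.1
grasp_force: 73.1
```

```bash
python3 - <<'E'
from h import *
st()
go(home-12*ex-12*ey+ez*184,PT)
im,d=get_image("scene");W=cloud("scene",d);t,_=get_image("top");get_state()
cv2.imwrite("pics/s5.png",np.hstack([cv2.resize(im[180:320,290:430],(560,560),interpolation=cv2.INTER_CUBIC)]))
E
```

```text
t 20.65 j [0.26 0.54 1.73 0.   0.87 1.76] p [583.9 166.1 216.9] F [ 0.44  0.55 -5.11] M [ 0.019 -0.017 -0.026] w 45.1 g 73.06735396385193
turn 1 x [-0.1  -0.27 -0.16]  total [-0.1  -0.27 -0.16]  shift 1 x [-2.22 -0.9  20.86]  total [-2.22 -0.9  20.86]
```

View pics/s5.png

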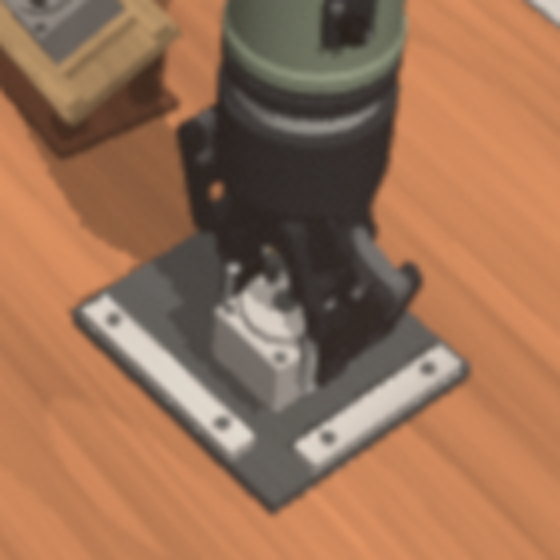

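The block (crop 260,350) hangs just above the plate, square and clear of both stops. Now a gentle descent.

drive_tool(targets=[[[-0.1,-0.27,-0.16],[-2,0,4],0.6],[[0,0,0],[0,0,4],0.6],[[0,0,0],[0,0,4],0.6],[[0,0,0],[0,0,2],0.6],[[0,0,0],[0,0,2],0.6],[[0,0,0],[0,0,0],0.6]])

```text
clock: 21.35
tool_pos: [581.7, 166.2, 200.4]
tool_rot: [-3.139, -0.118, 0.0]
force: [-0.1, -1.7, -5.2]
width: 44.7
grasp_force: 73.2
```

drive_tool(targets=[[[0,0,0],[0,0,1],0.6],[[0,0,0],[0,0,0.5],0.6],[[0,0,0],[0,0,0],0.6]])

```text
clock: 21.65
tool_pos: [581.8, 166.3, 199.2]
tool_rot: [-3.139, -0.118, -0.001]
force: [0.2, 0.8, -6.6]
width: 44.6
grasp_force: 73.2
```

drive_tool(targets=[[[0,0,0],[0,0,1],0.6],[[0,0,0],[0,0,0.5],0.6],[[0,0,0],[0,0,0],0.6]])

```text
clock: 21.95
tool_pos: [581.8, 166.3, 197.6]
tool_rot: [-3.139, -0.118, -0.001]
force: [0.3, 0.6, -5.9]
width: 44.6
grasp_force: 73.2
```

drive_tool(targets=[[[0,0,0],[0,0,0.5],0.6],[[0,0,0],[0,0,0.5],0.6],[[0,0,0],[0,0,0],0.6]])

```text
clock: 22.25
tool_pos: [581.8, 166.3, 196.7]
tool_rot: [-3.139, -0.118, -0.001]
force: [0.5, -0.6, -5.8]
width: 44.5
grasp_force: 73.2
```

drive_tool(targets=[[[0,0,0],[0,0,0.5],0.6],[[0,0,0],[0,0,0.5],0.6],[[0,0,0],[0,0,0],0.6]])

```text
clock: 22.55
tool_pos: [581.8, 166.3, 195.7]
tool_rot: [-3.139, -0.118, -0.001]
force: [-0.3, -1.1, -6.7]
width: 44.5
grasp_force: 73.2
```

drive_tool(targets=[[[0,0,0],[0,0,0.5],0.6],[[0,0,0],[0,0,0.5],0.6],[[0,0,0],[0,0,0],0.6]])

```text
clock: 22.85
tool_pos: [581.8, 166.2, 195.6]
tool_rot: [-3.139, -0.118, -0.002]
force: [-3.2, -0.5, 2.8]
width: 44.7
grasp_force: 74.2
```

drive_tool(targets=[[[0,0,0],[0,0,0.5],0.6],[[0,0,0],[0,0,0.5],0.6],[[0,0,0],[0,0,0],0.6]])

```text
clock: 23.15
tool_pos: [581.7, 166.2, 195.5]
tool_rot: [-3.139, -0.118, -0.002]
force: [-4.8, -0.6, 9.4]
width: 44.6
grasp_force: 75.3
```

drive_tool(targets=[[[0,0,0],[0,0,-0.7],0.6],[[0,0,0],[0,0,0],0.6],[[0,0,0],[2,0,0],0.6],[[0,0,0],[2,0,0],0.6],[[0,0,0],[2,0,0],0.6],[[0,0,0],[2,0,0],0.6],[[0,0,0],[0,0,0],0.6]], grip_force=30)

```text
clock: 23.85
tool_pos: [587.7, 166.8, 195.6]
tool_rot: [3.139, 0.117, -0.01]
force: [-12.1, -1.0, 14.0]
width: 44.8
grasp_force: 75.5
```

drive_tool(targets=[[[0,0,0],[1,0,0],0.6],[[0,0,0],[1,0,0],0.6],[[0,0,0],[0,0,0],0.6]])

```text
clock: 24.15
tool_pos: [589.1, 166.9, 195.7]
tool_rot: [3.139, 0.117, -0.012]
force: [-12.2, -2.0, 15.5]
width: 44.9
grasp_force: 75.9
```

drive_tool(targets=[[[0,0,0],[0,0,-1],0.6],[[0,0,0],[1.5,0,0],0.6],[[0,0,0],[1.5,0,0],0.6],[[0,0,0],[0,0,0],0.6]])

```text
clock: 24.55
tool_pos: [593.4, 167.2, 195.6]
tool_rot: [3.139, 0.117, -0.008]
force: [-9.7, -0.5, 8.4]
width: 44.7
grasp_force: 74.9
```

drive_tool(targets=[[[0,0,0],[1,0,0],0.6],[[0,0,0],[1,0,0],0.6],[[0,0,0],[0,0,0],0.6]])

```text
clock: 24.85
tool_pos: [594.2, 167.3, 195.7]
tool_rot: [3.139, 0.117, -0.014]
force: [-13.0, -0.7, 11.9]
width: 45.1
grasp_force: 75.4
```

drive_tool(targets=[[[0,0,0],[1,0,0],0.6],[[0,0,0],[1,0,0],0.6],[[0,0,0],[0,0,0],0.6]])

```text
clock: 25.15
tool_pos: [595.0, 167.4, 195.7]
tool_rot: [3.138, 0.117, -0.021]
force: [-18.3, -0.1, 16.2]
width: 44.7
grasp_force: 75.8
```

```bash
python3 rd.py; python3 - <<'E'
from h import *
s=get_state();p=s["tool_pos"]-home;print(p@ex,p@ey)
E
```

```text
t 25.15 j [0.26 0.58 1.71 0.   0.86 1.75] p [595.  167.4 195.7] F [-18.26  -0.09  16.2 ] M [0.017 2.806 0.068] w 44.7 g 75.77476501464844
tool frame F [-18.43  -1.26 -15.96] M [ 0.225 -2.797 -0.073]
1.3489661122350614 -12.42501483274573
```

drive_tool(targets=[[[0,0,0],[-2,0,-0.7],0.6],[[0,0,0],[0,-2,0],0.6],[[0,0,0],[0,-2,0],0.6],[[0,0,0],[0,-2,0],0.6],[[0,0,0],[0,-2,0],0.6],[[0,0,0],[0,-1,0],0.6],[[0,0,0],[0,0,0],0.6]])

```text
clock: 25.85
tool_pos: [593.9, 173.0, 195.8]
tool_rot: [3.131, 0.12, -0.015]
force: [-9.3, -14.8, 10.2]
width: 44.3
grasp_force: 75.1
```

```bash
cat > hp.py <<'E'
from h import *
s=get_state();p=s["tool_pos"]-home;print("home-rel",p@ex,p@ey,"tool z",np.round(R.from_rotvec(s["tool_rot"]).as_matrix()[:,2],4))
E
python3 rd.py; python3 hp.py
```

```text
t 25.85 j [ 0.27  0.58  1.71 -0.01  0.86  1.77] p [593.9 173.  195.8] F [ -9.32 -14.82  10.2 ] M [-2.449  1.54  -0.064] w 44.3 g 75.13219714164734
tool frame F [-10.52  14.14  -9.99] M [-2.324 -1.723  0.073]
home-rel 0.7354963330546948 -6.815421940946309 tool z [-0.0091 -0.0082 -0.9999]
```

drive_tool(targets=[[[0,0,0],[0,-1,0],0.6],[[0,0,0],[0,-1,0],0.6],[[0,0,0],[0,0,0],0.6]])

```text
clock: 26.15
tool_pos: [593.8, 174.8, 195.8]
tool_rot: [3.131, 0.119, -0.015]
force: [-9.9, -15.6, 10.1]
width: 44.7
grasp_force: 75.2
```

```bash
python3 rd.py; python3 hp.py
```

```text
t 26.15 j [ 0.27  0.58  1.71 -0.01  0.86  1.77] p [593.8 174.8 195.8] F [ -9.9  -15.57  10.11] M [-2.506  1.531 -0.201] w 44.7 g 75.15944838523865
tool frame F [-11.15  14.85  -9.9 ] M [-2.38  -1.719  0.211]
home-rel 0.7473376748593777 -4.932584488394685 tool z [-0.009  -0.0083 -0.9999]
```

drive_tool(targets=[[[0,0,0],[0,-1.2,0],0.6],[[0,0,0],[0,-1.2,0],0.6],[[0,0,0],[0,0,0],0.6]])

```text
clock: 26.45
tool_pos: [593.6, 177.3, 195.8]
tool_rot: [3.131, 0.119, -0.015]
force: [-9.7, -15.1, 9.6]
width: 44.8
grasp_force: 75.2
```

drive_tool(targets=[[[0,0,0],[0,-1,0],0.6],[[0,0,0],[0,-1,0],0.6],[[0,0,0],[0,0,0],0.6]])

```text
clock: 26.75
tool_pos: [593.5, 179.2, 195.8]
tool_rot: [3.131, 0.119, -0.014]
force: [-10.8, -14.5, 9.6]
width: 44.6
grasp_force: 75.2
```

drive_tool(targets=[[[0,0,0],[0,-1,0],0.6],[[0,0,0],[0,-1,0],0.6],[[0,0,0],[0,0,0],0.6]])

```text
clock: 27.05
tool_pos: [593.5, 180.0, 195.8]
tool_rot: [3.128, 0.121, -0.015]
force: [-8.2, -20.7, 10.3]
width: 44.4
grasp_force: 75.3
```

```bash
python3 rd.py; python3 hp.py
```

```text
t 27.05 j [ 0.28  0.58  1.71 -0.01  0.86  1.78] p [593.5 180.  195.8] F [ -8.23 -20.72  10.32] M [-3.45   1.403 -0.157] w 44.4 g 75.29761791229248
tool frame F [ -9.9   20.13 -10.01] M [-3.33  -1.667  0.172]
home-rel 0.8366973959167581 0.2443844153933611 tool z [-0.009  -0.0112 -0.9999]
```

drive_tool(targets=[[[0,0,0],[1.5,-1,0],0.6],[[0,0,0],[0,0,0],0.6],[[0,0,0],[0,0,0],0.6]])

```text
clock: 27.35
tool_pos: [594.1, 180.4, 195.9]
tool_rot: [3.127, 0.121, -0.02]
force: [-11.2, -23.8, 13.1]
width: 44.5
grasp_force: 75.7
```

```bash
python3 rd.py; python3 hp.py
```

```text
t 27.35 j [ 0.28  0.58  1.71 -0.01  0.87  1.78] p [594.1 180.4 195.9] F [-11.21 -23.84  13.12] M [-3.913  1.823 -0.139] w 44.5 g 75.7166576385498
tool frame F [-13.18  23.05 -12.67] M [-3.759 -2.121  0.163]
home-rel 1.4199903715864954 0.5613315794700754 tool z [-0.0122 -0.013  -0.9998]
```

drive_tool(targets=[[[0,0,0],[-1.5,2,-0.3],0.6],[[0,0,0],[0,0,0],0.6]])

```text
clock: 27.55
tool_pos: [593.5, 179.6, 195.8]
tool_rot: [3.13, 0.12, -0.014]
force: [-9.6, -16.7, 9.0]
width: 44.5
grasp_force: 75.0
```

```bash
python3 rd.py; python3 hp.py
```

```text
t 27.55 j [ 0.28  0.58  1.71 -0.01  0.86  1.78] p [593.5 179.6 195.8] F [ -9.62 -16.75   9.01] M [-2.844  1.352 -0.063] w 44.5 g 74.97781991958618
tool frame F [-10.96  16.04  -8.77] M [-2.732 -1.566  0.076]
home-rel 0.7720823172018543 -0.14721664469562623 tool z [-0.0088 -0.0091 -0.9999]
```

drive_tool(targets=[[[0,0,0],[-1,1.5,-0.4],0.6],[[0,0,0],[-1,1.5,-0.4],0.6],[[0,0,0],[0,0,0],0.6]])

```text
clock: 27.85
tool_pos: [592.7, 178.7, 195.8]
tool_rot: [3.135, 0.119, -0.008]
force: [-4.1, -6.4, -1.4]
width: 44.4
grasp_force: 73.7
```

```bash
python3 rd.py; python3 hp.py
```

```text
t 27.85 j [ 0.27  0.58  1.71 -0.    0.85  1.77] p [592.7 178.7 195.8] F [-4.13 -6.42 -1.41] M [-1.247  0.731 -0.008] w 44.4 g 73.73847126960754
tool frame F [-4.6   6.09  1.45] M [-1.188 -0.823  0.011]
home-rel -0.01674653735145634 -1.026061180583728 tool z [-0.0048 -0.0041 -1.    ]
```

drive_tool(targets=[[[0,0,0],[0,0,0],0.2],[[0,0,0],[0,0,0],0.0],[[0,0,0],[0,0,0],-0.1],[[0,0,0],[0,0,0],-0.25],[[0,0,0],[0,0,0],-0.4],[[0,0,0],[0,0,0],-0.4]])

```text
clock: 28.45
tool_pos: [594.4, 180.9, 197.6]
tool_rot: [-3.138, -0.118, -0.004]
force: [-0.1, -0.2, -0.0]
width: 59.8
grasp_force: 0.0
```

```bash
python3 rd.py; python3 hp.py
```

```text
t 28.45 j [0.28 0.58 1.71 0.   0.85 1.77] p [594.4 180.9 197.6] F [-0.14 -0.22 -0.05] M [-0.027  0.008  0.035] w 59.8 g 0.0
tool frame F [-0.15  0.21  0.04] M [-0.027 -0.01  -0.035]
home-rel 1.8008099582861306 1.1236439882651978 tool z [ 0.0026  0.001  -1.    ]
```

drive_tool(targets=[[[0,0,0],[0,0,-5],-0.4],[[0,0,0],[0,0,-20],-0.4],[[0,0,0],[0,0,-35],-0.4],[[0,0,0],[0,0,-35],-0.4],[[0,0,0],[0,0,-35],0.4],[[0,0,0],[-40,0,0],1.0],[[0,0,0],[-40,0,0],1.0],[[0,0,0],[-40,0,0],1.0],[[0,0,0],[-40,0,0],1.0],[[0,0,0],[0,0,0],1.0]])

```text
clock: 29.45
tool_pos: [429.5, 167.9, 327.3]
tool_rot: [3.139, 0.12, -0.005]
force: [1.2, 0.5, 0.7]
width: 0.3
grasp_force: 0.0
```

```bash
python3 - <<'E'
from h import *
st()
im,d=get_image("scene");t,dt=get_image("top");get_state()
np.save("s6.npy",d);np.save("t6.npy",dt);cv2.imwrite("pics/s6full.png",im);cv2.imwrite("pics/t6full.png",t)
a=cv2.resize(im[195:310,295:415],None,fx=3.3,fy=3.3,interpolation=cv2.INTER_CUBIC);b=cv2.resize(t[222:302,255:340],(400,376),interpolation=cv2.INTER_CUBIC)
a=cv2.resize(a,(398,382));b=cv2.resize(b,(400,382));cv2.imwrite("pics/s6.png",np.hstack([a,b]))
E
```

```text
t 29.45 j [0.35 0.21 1.93 0.   1.   1.84] p [429.5 167.9 327.3] F [1.19 0.53 0.67] M [ 0.07  -0.053 -0.041] w 0.3 g 0.0
```

View pics/s6.png

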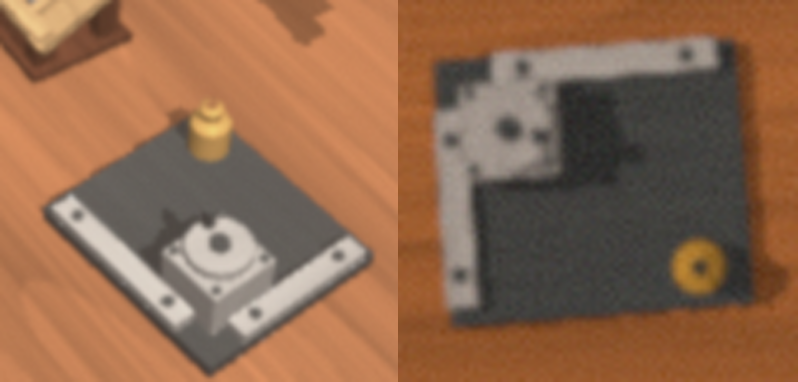

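The block stands flat in the corner by both stops, with the weight where it was (right part, 698,267). A gap of a few mm can't be judged from these pictures, so I'll nudge it against each stop with closed fingers.

```bash
python3 - <<'E'
from h import *
go(home-44*ex-0*ey+ez*(188+60),PT)
E
```

```text
turn 1 x [-0.05 -0.19  0.09]  total [-0.05 -0.19  0.09]  shift 5 x [23.03  0.17 13.63]  total [115.17   0.85  68.15]
```

drive_tool(targets=[[[0,0,0],[30,0,0],1],[[0,0,0],[30,0,0],1],[[0,0,0],[30,0,8],1],[[0,0,0],[25,0,30],1],[[0,0,0],[0,0,30],1],[[0,0,0],[0,0,25],1],[[0,0,0],[0,0,20],1],[[0,0,0],[0,0,10],1],[[0,0,0],[0,0,0],1],[[0,0,0],[0,0,0],1]])

```text
clock: 30.55
tool_pos: [549.9, 177.4, 204.8]
tool_rot: [-3.139, -0.117, -0.004]
force: [0.7, 0.2, -0.4]
width: 0.1
grasp_force: 0.0
```

```bash
python3 rd.py; python3 hp.py
```

```text
t 30.55 j [0.29 0.52 1.81 0.   0.81 1.79] p [549.9 177.4 204.8] F [ 0.72  0.24 -0.43] M [-0.01  -0.034  0.047] w 0.1 g 0.0
tool frame F [ 0.74 -0.18  0.43] M [-0.013  0.033 -0.047]
home-rel -42.86981672593403 0.8902609020481635 tool z [ 2.3e-03  8.0e-04 -1.0e+00]
```

drive_tool(targets=[[[0,0,0],[0,0,4],1],[[0,0,0],[2,0,3],1],[[0,0,0],[2,0,0],1],[[0,0,0],[2,0,0],1],[[0,0,0],[1,0,0],1],[[0,0,0],[0,0,0],1]])

```text
clock: 31.15
tool_pos: [556.1, 177.8, 197.4]
tool_rot: [-3.139, -0.118, -0.002]
force: [0.1, -0.3, 0.1]
width: 0.3
grasp_force: 0.0
```

drive_tool(targets=[[[0,0,0],[1,0,0],1],[[0,0,0],[1,0,0],1],[[0,0,0],[0,0,0],1]])

```text
clock: 31.45
tool_pos: [558.0, 177.9, 197.2]
tool_rot: [-3.139, -0.118, -0.001]
force: [0.7, 0.1, -0.1]
width: 0.0
grasp_force: 0.0
```

drive_tool(targets=[[[0,0,0],[1,0,0],1],[[0,0,0],[1,0,0],1],[[0,0,0],[0,0,0],1]])

```text
clock: 31.75
tool_pos: [558.8, 178.0, 197.1]
tool_rot: [3.139, 0.117, -0.005]
force: [-5.0, -0.1, 4.1]
width: -0.1
grasp_force: 2.5
```

```bash
python3 rd.py; python3 hp.py
```

```text
t 31.75 j [0.29 0.54 1.8  0.   0.81 1.78] p [558.8 178.  197.1] F [-4.95 -0.1   4.05] M [0.021 0.757 0.034] w -0.1 g 2.5250251963734627
tool frame F [-4.96 -0.27 -4.03] M [ 0.078 -0.753 -0.035]
home-rel -33.921589115366444 0.7872875703199005 tool z [-3.3e-03 -4.0e-04 -1.0e+00]
```

drive_tool(targets=[[[0,0,0],[1,0,0],1],[[0,0,0],[1,0,0],1],[[0,0,0],[0,0,0],1]])

```text
clock: 32.05
tool_pos: [559.5, 178.1, 197.1]
tool_rot: [3.139, 0.117, -0.012]
force: [-10.4, 0.5, 7.1]
width: 0.1
grasp_force: 4.8
```

drive_tool(targets=[[[0,0,0],[1,0,0],1],[[0,0,0],[1,0,0],1],[[0,0,0],[0,0,0],1]])

```text
clock: 32.35
tool_pos: [560.2, 178.2, 197.1]
tool_rot: [3.138, 0.117, -0.019]
force: [-14.6, 0.6, 12.1]
width: 0.0
grasp_force: 7.1
```

```bash
python3 rd.py; python3 hp.py
```

```text
t 32.35 j [0.29 0.54 1.79 0.   0.82 1.78] p [560.2 178.2 197.1] F [-14.64   0.57  12.12] M [0.039 2.146 0.011] w 0.0 g 7.13266521692276
tool frame F [-14.7   -1.65 -11.95] M [ 0.198 -2.138 -0.015]
home-rel -32.50203445440519 0.8758471127161508 tool z [-0.0118 -0.0016 -0.9999]
```

The tip stays put while the force climbs to about 15 N, so the block is firm against the far stop. Now the left stop.

drive_tool(targets=[[[0,0,0],[-7,0,0],1],[[0,0,0],[-10,0,0],1],[[0,0,0],[0,25,0],1],[[0,0,0],[0,26,0],1],[[0,0,0],[23,0,0],1],[[0,0,0],[23,0,0],1],[[0,0,0],[0,0,0],1],[[0,0,0],[0,0,0],1]])

```text
clock: 33.15
tool_pos: [596.3, 129.5, 196.9]
tool_rot: [-3.139, -0.117, 0.0]
force: [0.3, -0.0, 0.3]
width: -0.1
grasp_force: 0.0
```

```bash
python3 rd.py; python3 hp.py
```

```text
t 33.15 j [0.2  0.57 1.74 0.   0.84 1.69] p [596.3 129.5 196.9] F [ 0.25 -0.02  0.33] M [0.029 0.068 0.014] w -0.1 g 0.0
tool frame F [ 0.25  0.04 -0.33] M [ 0.034 -0.065 -0.014]
home-rel -0.13785919393717974 -50.32131379513279 tool z [-2.e-04  0.e+00 -1.e+00]
```

drive_tool(targets=[[[0,0,0],[0,-3,0],1],[[0,0,0],[0,-3,0],1],[[0,0,0],[0,-2,0],1],[[0,0,0],[0,0,0],1]])

```text
clock: 33.55
tool_pos: [595.5, 136.7, 198.2]
tool_rot: [3.137, 0.12, 0.001]
force: [-0.8, -8.2, 6.4]
width: 0.1
grasp_force: 3.8
```

drive_tool(targets=[[[0,0,0],[0,-1,0],1],[[0,0,0],[0,-1,0],1],[[0,0,0],[0,-1,0],1],[[0,0,0],[0,0,0],1]])

```text
clock: 33.95
tool_pos: [595.1, 138.6, 198.9]
tool_rot: [3.135, 0.121, 0.0]
force: [-2.3, -13.2, 10.9]
width: -0.2
grasp_force: 5.8
```

drive_tool(targets=[[[0,0,0],[0,-1,0],1],[[0,0,0],[0,-1,0],1],[[0,0,0],[0,0,0],1]])

```text
clock: 34.25
tool_pos: [594.8, 140.0, 199.4]
tool_rot: [3.133, 0.122, -0.0]
force: [-3.7, -16.7, 14.0]
width: -0.2
grasp_force: 7.3
```

```bash
python3 rd.py; python3 hp.py
```

```text
t 34.25 j [ 0.21  0.56  1.73 -0.01  0.84  1.71] p [594.8 140.  199.4] F [ -3.7  -16.68  13.99] M [-1.757  0.583  0.16 ] w -0.2 g 7.3168520629405975
tool frame F [ -5.    16.43 -13.89] M [-1.706 -0.716 -0.163]
home-rel -0.7995602784959487 -39.7791138082042 tool z [-1.0e-04 -5.8e-03 -1.0e+00]
```

drive_tool(targets=[[[0,0,0],[0,8,0],1],[[0,0,0],[0,15,0],1],[[0,0,0],[-10,0,-30],1],[[0,0,0],[-30,0,-40],1],[[0,0,0],[-40,0,-40],1],[[0,0,0],[-40,0,0],1],[[0,0,0],[-40,0,0],1],[[0,0,0],[-30,0,0],1],[[0,0,0],[0,0,0],1]])

```text
clock: 35.15
tool_pos: [408.2, 105.1, 302.0]
tool_rot: [3.139, 0.119, -0.006]
force: [-0.2, 0.8, -0.1]
width: 0.3
grasp_force: 0.0
```

```bash
python3 - <<'E'
from h import *
np.set_printoptions(precision=2,suppress=True)
st()
ts=[];ss=[]
for _ in range(4):
    t,dt=get_image("top");s,ds=get_image("scene");ts.append(t);ss.append(s)
get_state()
t=np.mean(ts,0).astype(np.uint8);s=np.mean(ss,0).astype(np.uint8)
cv2.imwrite("pics/t7.png",t);cv2.imwrite("pics/s7.png",s)
T=cloud("top",dt);S=cloud("scene",ds)
# expected hub pixels
def proj(name,X):
    c=get_calibration(name);M=np.array(c["camera_from_world"]);K=np.array(c["K"]);p=M[:3,:3]@X+M[:3,3];x,y=p[0]/-p[2],-p[1]/-p[2];f=1+c["k1"]*(x*x+y*y);return K[0,0]*x*f+K[0,2],K[1,1]*y*f+K[1,2]
hb=home+ez*42.5;a,b=blob(t,proj("top",hb),3),blob(s,proj("scene",hb),3)
p,e=tri(a,b);print("hub",a,b,p,e,"rel home",(p-home)@ex,(p-home)@ey,p[2]-12)
for nm,px in(("top",a),("scene",b)):
    q=ontop(nm,px,54.5)-home;print(nm,q@ex,q@ey)
# original hubs in the rack still there
for i,(u,v) in enumerate(((392.7,262.8),(434.0,264.4))): print(i,blob(t,(u,v),3))
# housing faces from scene depth: +x and +y vertical faces
P=(S-home);X,Y,Z=P@ex,P@ey,P[...,2]
m=(Z>12)&(Z<30)&(np.abs(Y)<18)&(X>15)&(X<32);print("+x face",m.sum(),np.median(X[m]),np.degrees(np.polyfit(Y[m],X[m],1)[0]))
m=(Z>12)&(Z<30)&(np.abs(X)<18)&(Y>15)&(Y<32);print("+y face",m.sum(),np.median(Y[m]),np.degrees(np.polyfit(X[m],Y[m],1)[0]))
m=(Z>38)&(Z<47)&(np.hypot(X,Y)<15);c=P[m];print("plate top",np.median(c[:,2]),"n",np.linalg.svd(c-c.mean(0))[2][2])
E
```

```text
t 35.15 j [0.22 0.18 2.05 0.   0.92 1.72] p [408.2 105.1 302. ] F [-0.19  0.75 -0.11] M [-0.01 -0.01  0.04] w 0.3 g 0.0
hub (np.float64(278.30630630630634), np.float64(248.53776853776853)) (np.float64(360.6239536381197), np.float64(267.85104099592184)) [591.67 177.99  54.1 ] 1.1659888951093276 rel home -1.1436505134325277 -1.6289556568152077 42.09733376703667
top -1.5718199754400008 -1.24125379707058
scene -0.4942476664628151 -1.8156259511359063
0 (np.float64(392.7096645367413), np.float64(262.75718849840257))
1 (np.float64(434.04076539101504), np.float64(264.43968386023295))
+x face 82 22.60256391404684 -0.7150847264949272
+y face 79 21.84410557853941 0.41103007926882246
plate top 42.42679704718074 n [-0.02 -0.04 -1.  ]
```

The hub sits 42.1 mm above the plate, and the block is flat and square to within about 1°. The camera position agrees with where both stops were felt, and the good blocks have not moved. Handing in.

```bash
python3 -c "
from workcell import *
print(job_done())"
```

```text
the job is handed in; nothing more can be done
None
```

I handed the job in at about 35 s: I turned all three spindles, found that the block in the −y nest (farthest right) drags, and set it on the plate flat, square and felt firm against both stops. The two good blocks are still in their nests, the weight, dish and jar were left alone, and no verdict came back.

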